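# Load two rolling cells into the charger and start it

## Robot

A 6-joint arm with a two-finger parallel gripper is mounted at the origin on the work surface. World frame = base frame: x ahead of the robot, y to its left, z up, the work surface at z = 0. Lengths are in m, angles in rad, forces in N, time in s.
With the tool pointing down it reaches from about 0.35 to 0.975 m from the base axis. Payload 7.1 kg.
Tool frame: the origin (TCP) lies on the centre line of the jaws, within the pads' length; the fingertips stand arm.finger_overhang ahead of it and the grasp point (between the pads) lies 8 mm behind it (arm.finger_overhang is the distance from the TCP to the fingertips, in m); z points along the fingers, y is the line along which they close (so a half turn about z gives the same grasp; the last joint's range is limited). The gripper opens to 88 mm and grips with 3 to 60 N. Pads are 20 mm wide; open, the fingers measure 115 mm over their backs; the gripper's body (75 mm by 178 mm) begins 61 mm behind the grasp point.
Start: joints at [-1.15, 0.423, 1.63, -0, 1.089, -0.019], TCP at [0.266, -0.565, 0.234] pointing down, gripper open.
Joint ranges: [-3, 3], [-0.9, 2.11], [0.09, 2.58], [-1.31, 4.45], [0.11, 2.69], [-2.54, 2.54]. Speed limits (rad/s): [2.39, 2.39, 3.01, 3.14, 3.14, 3.14].

## Interface

Orientations are given as a rotation vector (axis times angle).
In Python, from cell import arm gives the robot as it stands. The module is installed in compiled form; this text tells all that it offers.
- The arm moves only by the tool play_rows, never from a script. Its argument "moves" is a list of rows, each a list of 6 numbers: the shift along the tool's x, y, z in cm, then the turn, a rotation vector about the tool's x, y, z in rad. A call has 1 to 12 rows; each row is the pose to reach, as a shift and turn from the pose commanded when the call began, along the tool's axes at that moment; what a row does not reach only later rows make up. A row lasts 1/12 s, in which the tool goes at most 41.7 mm and 7.16 degrees, less where a joint would pass 70% of its speed; a pose out of reach is approached as far as the arm can. A call with a gripper value outside its range is refused whole. "gripper" is the closure, from 0 (fully open) to 1 (shut), set as the call begins (left out, the last holds). The fingers move at their own pace and stop on an object; "newtons" is the grip in N (left out, the last holds). Time passes only in rows, so rows that repeat a pose let the fingers close. It gives the time, the measured TCP pose, the force, the opening and the grip force at its end, in the units of the state.
- arm.state(): the state, without advancing time (a new reading comes with each control period).
- arm.grab_frame(name): name is "side" or "top"; returns a dict with "color" (400x640x3 uint8, red, green, blue), "intrinsics" (3x3 intrinsics, pixels), "distortion" ([k1, k2, p1, p2, k3] as OpenCV has them; the pictures are not rectified), "eye" and "rotation" of the camera in the world. Camera axes: x right, y down, z forward; pixel columns grow to the right and rows downward; lengths in m; the calibration is good to about 2 mm. A picture is of the moment at which its call begins. There is no depth.
- arm.hand_in(): hands the job in; it is judged then, once.
The state is a dict: "t": time; "joint_pos": joint angles; "qd": joint speeds; "joint_efforts": joint torques, N m; "tcp_pos": TCP position; "tool_rot": TCP orientation; "wrist_force": force on the tool from outside, world axes, zero at the start; "ft_torque": the same for the moment, N m; "gripper_width": finger opening in m; "grip_force": force on a finger pad.
Only numpy, scipy, OpenCV 4.12 (cv2) and the standard library are available. Lean on these libraries where they do the work, as an engineer would, in place of code of your own. Each camera call takes 0.05 s, during which the arm holds its last target. There are 200 camera calls.

## Task

Put the two loose cells, which roll at a touch, on charge without dropping them, letting them roll away or pushing the other things about: lay one on its side in each bay of the charger, flat end pushing back the sprung slider and button end against the brass contact on the end wall. When a cell lies home and is let go, press on it from above for a moment with a few newtons to feel that it lies flat before you fetch the other, and do the same with the second. With both in, press the start button fully and let it go.

Things in the scene. Friction and masses are not known exactly. Their poses are not given: they have to be found in the camera images.
- cell_a_mid (a point): Cell A: a round rechargeable cell lying on its side on the 3 mm mat, free to roll at a touch; 26 mm diameter, 65 mm long, about 90 g, with a button 9 mm wide and 2.5 mm proud on its plus end (pale band round the wrap there), plain flat minus end. The two cells are alike. This point is at the centre of the 65 mm body; its x axis runs along the cell towards the button (y and z turn as it rolls).
- cell_a_button (a point): Cell A: tip of its button (plus) end, 35 mm from the centre point.
- cell_a_flat (a point): Cell A: middle of its flat (minus) end, 32.5 mm from the centre point.
- cell_b_mid (a point): Cell B: a round rechargeable cell lying on its side on the 3 mm mat, free to roll at a touch; 26 mm diameter, 65 mm long, about 90 g, with a button 9 mm wide and 2.5 mm proud on its plus end (pale band round the wrap there), plain flat minus end. The two cells are alike. This point is at the centre of the 65 mm body; its x axis runs along the cell towards the button (y and z turn as it rolls).
- cell_b_button (a point): Cell B: tip of its button (plus) end, 35 mm from the centre point.
- cell_b_flat (a point): Cell B: middle of its flat (minus) end, 32.5 mm from the centre point.
- charger: Black two-bay charger, fixed, 165 mm long (x, along the bays) by 130 wide; origin under its centre, z up. Deck 20 mm above the origin. End wall at +x: inner face x=+68.5, top 34 mm above the origin. Front panel at -x, 26 mm high, x -82.5 to -32.5. Bays at y=+33 (left) and y=-33 mm (right). A supply brick 28 mm high stands 65 to 145 mm beyond the +x end.
- bay_left (a point): Where the centre of a loaded cell's 65 mm body lies in the left bay: charger frame (33.5, +33, 34.5) mm, i.e. the cell's underside is 1.5 mm above the deck. x axis points to the plus contact. Beside the cell the deck is clear for fingers (cradle reaches 12 mm to either side of the axis).
- bed_left: V-shaped cradle of the left bay, 52 mm long, faces sloping 35 degrees, rising 6 mm above the deck, on which a cell lies without rolling; its frame is the charger's shifted to y = +33 mm.
- plus_left (a point): Brass plus contact of the left bay on the end wall, at the height of the axis of a loaded cell; the cell's button rests against it.
- contact_left (a point): Sprung sliding minus contact of the left bay: tab 20 mm wide, 10 thick, top 30 mm above the deck (16 above the end wall). This moving point is on its face, at a loaded cell's axis height. 50 mm from the plus contact at rest, 67.5 with a cell in; can be pushed to 82 mm, towards the charger's -x, with 1.5 N at first, 3.7 N at the stop; springs back.
- bay_right (a point): Where the centre of a loaded cell's 65 mm body lies in the right bay: charger frame (33.5, -33, 34.5) mm, i.e. the cell's underside is 1.5 mm above the deck. x axis points to the plus contact. Beside the cell the deck is clear for fingers (cradle reaches 12 mm to either side of the axis).
- bed_right: V-shaped cradle of the right bay, 52 mm long, faces sloping 35 degrees, rising 6 mm above the deck, on which a cell lies without rolling; its frame is the charger's shifted to y = -33 mm.
- plus_right (a point): Brass plus contact of the right bay on the end wall, at the height of the axis of a loaded cell; the cell's button rests against it.
- contact_right (a point): Sprung sliding minus contact of the right bay: tab 20 mm wide, 10 thick, top 30 mm above the deck (16 above the end wall). This moving point is on its face, at a loaded cell's axis height. 50 mm from the plus contact at rest, 67.5 with a cell in; can be pushed to 82 mm, towards the charger's -x, with 1.5 N at first, 3.7 N at the stop; springs back.
- start_top (a point): Centre of the top of the grey round start button (20 mm diameter) on the charger's front panel; pressed straight down, travel 5 mm, 4 N.
- start (a joint): Start button travel in m: 0 up, 0.005 fully down; springs back.
- wheel: Bystander: spare tyred wheel lying flat, 80 mm across, 36 mm high; origin under its centre.
- screwdriver: Bystander: screwdriver lying on the mat, 170 mm long, about 30 mm high; origin under its middle.
- transmitter: Bystander: black pistol-grip radio transmitter standing on its foot, 190 mm tall; origin under its foot.
- pliers: Bystander: pliers lying flat, 170 mm long, 12 mm high; origin near the middle of their underside.
- screw_dish: Bystander: small round metal dish of screws, 64 mm across, 18 mm high; origin under its centre.
- multimeter: Bystander: orange hand multimeter lying on its back, 150 x 78 x 34 mm; origin under its centre.
Not all that is in view belongs to the job. Leave any orange or red look-alike of the part that bears cell_a_mid alone.

How it is judged:
By the outcome, as a careful person would: the job done as asked, in the order asked, and still so for the second after the job is handed in, with the robot touching nothing.
It also fails if it takes over 70 s, if anything falls off the work surface, if the arm or the gripper's body presses on something with over 40 N, if the wrist force passes 120 N, or if a joint passes its speed limit or range.

## Working session

There is one attempt and no reset: what is moved stays moved. The work goes in short steps, Python scripts to look and compute and a tool call to move; the robot and the scene stay as the last step left them, time stands still between calls to the robot, and variables do not carry over. Pictures are saved under pics/ and viewed, at most 10 in all, crops included, and the job is handed in when it is done.

Besides the shell and the picture viewer there is one more tool, called after "Request:" as name(argument=value, ...), one argument or row to a line, values as JSON. play_rows: Moves the arm, as the interface text tells. Its arguments: {"type":"object","properties":{"moves":{"type":"array","items":{"type":"array","items":{"type":"number"}}},"gripper":{"type":"number"},"newtons":{"type":"number"}},"required":["moves"]}

```bash
mkdir -p pics; cat > h.py <<'E'
import numpy as np, cv2
from cell import arm
from scipy.spatial.transform import Rotation as R
def save(n,f): cv2.imwrite(f'pics/{n}.png',cv2.cvtColor(f['color'],cv2.COLOR_RGB2BGR))
def ray(f,px):
    p=cv2.undistortPoints(np.array(px,float).reshape(-1,1,2),np.array(f['intrinsics']),np.array(f['distortion'])).reshape(-1,2)
    d=np.c_[p,np.ones(len(p))]@np.array(f['rotation']).T
    return np.array(f['eye']),d
def onz(f,px,z):
    e,d=ray(f,px); return e+d*((z-e[2])/d[:,2])[:,None]
def proj(f,P):
    Rm=np.array(f['rotation']); t=-Rm.T@np.array(f['eye'])
    return cv2.projectPoints(np.array(P,float).reshape(-1,3),cv2.Rodrigues(Rm.T)[0],t,np.array(f['intrinsics']),np.array(f['distortion']))[0].reshape(-1,2)
E
python3 - <<'E'
from h import *
for n in('top','side'):
    f=arm.grab_frame(n); save(n+'0',f); print(n,f['eye'],np.round(f['rotation'],3).tolist(),f['intrinsics'])
s=arm.state(); print(s, arm.finger_overhang)
E
```

```text
top [ 0.44286214 -0.14405337  1.37778075] [-2.167, 2.161, -0.112] [[368.53117668   0.         315.76579407]
 [  0.         368.53117668 197.25079011]
 [  0.           0.           1.        ]]
side [ 0.49539851 -1.16472755  0.82062936] [-2.22, 0.138, -0.049] [[426.66683953   0.         321.99571545]
 [  0.         426.66683953 194.56618094]
 [  0.           0.           1.        ]]
{'t': 0.1, 'joint_pos': array([-1.14996593e+00,  4.23780087e-01,  1.63060074e+00,  2.00524520e-05,
        1.08861448e+00, -1.90199837e-02]), 'qd': array([ 0.00108906, -0.00297405, -0.00300636,  0.00049024, -0.00033889,
        0.0003701 ]), 'joint_efforts': array([ 6.17489568e-04, -5.45617282e+01, -2.74328309e+01,  6.47186721e-02,
        1.88821717e-02, -4.51055939e-05]), 'tcp_pos': array([ 0.26594445, -0.56505514,  0.23297469]), 'tool_rot': array([-3.06458191e+00, -6.85044338e-01,  4.12161847e-04]), 'wrist_force': array([-1.03955489,  0.23527985,  0.42621052]), 'ft_torque': array([-0.03409952, -0.04801833, -0.02200816]), 'grip_force': 0.0, 'gripper_width': 0.08762303710645494} 0.011
```

View pics/top0.png

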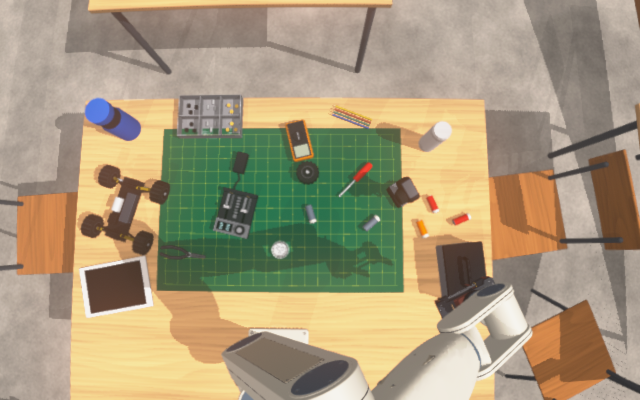

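View pics/side0.png

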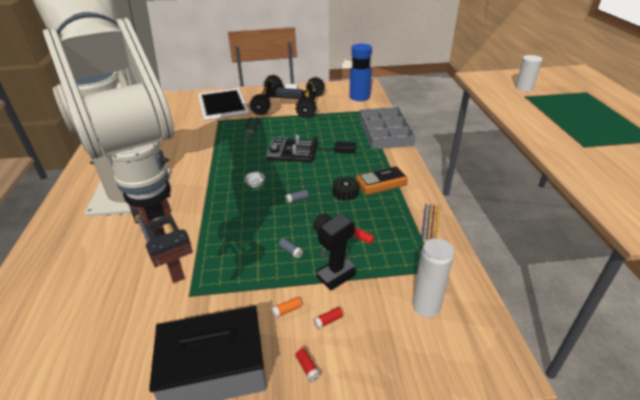

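Top view: the charger is at about (235,213), with its panel and start button at the lower end. The two grey-blue cells are at (310,213) and (371,222), which in the side view are (297,196) and (290,248). The look-alikes at (433,203), (461,219) and (421,228) are red or orange and lie off the mat, so they don't fit. I'll confirm with one enlarged crop.

```bash
sed -i "s/np.array(f\['rotation'\])/R.from_rotvec(f['rotation']).as_matrix()/g" h.py
python3 - <<'E'
from h import *
t=cv2.imread('pics/top0.png'); s=cv2.imread('pics/side0.png')
a=cv2.resize(t[175:250,205:395],None,fx=4.2,fy=4.2,interpolation=cv2.INTER_CUBIC)
b=cv2.resize(s[125:265,240:400],None,fx=2,fy=2,interpolation=cv2.INTER_CUBIC)
b2=cv2.resize(s[130:165,260:325],None,fx=7,fy=7,interpolation=cv2.INTER_CUBIC)
c=np.zeros((600,798,3),np.uint8); c[:315]=a[:315,:798]; c[318:598,:320]=b; c[318:563,330:785]=b2
cv2.imwrite('pics/crop.png',c)
f=arm.grab_frame('top')
print(onz(f,[[310,213],[371,222]],.016),onz(f,[[235,212]],.02))
E
```

```text
[[ 0.53115493 -0.11669048  0.016     ]
 [ 0.49839064 -0.34224615  0.016     ]] [[0.53358579 0.16143224 0.02      ]]
```

View pics/crop.png

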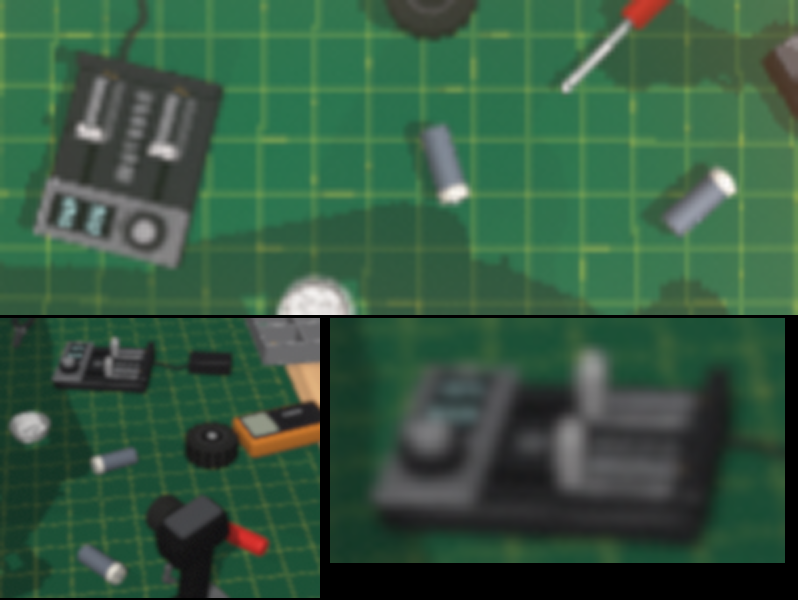

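The crop confirms it: two grey cells on the mat with pale plus ends, A at about (310,213) pointing down and B at about (371,222) pointing up-right. Next I'll measure the cells by mask and enlarge the charger for its corners.

```bash
python3 - <<'E'
from h import *
f=arm.grab_frame('top'); g=arm.grab_frame('side')
def blob(f,x0,y0,x1,y1):
    c=f['color'][y0:y1,x0:x1].astype(int)
    m=((c[...,1]-np.maximum(c[...,0],c[...,2])<0)&(c.sum(2)>180)).astype(np.uint8)
    n,l,st,ce=cv2.connectedComponentsWithStats(m); i=1+np.argmax(st[1:,4])
    m=l==i; ys,xs=np.nonzero(m); pts=np.c_[xs+x0,ys+y0]
    w=c[ys,xs].min(1)>170
    return pts,w,st[i]
for nm,f_,boxes in(('top',f,[(298,198,322,230),(355,208,388,238)]),('side',g,[(280,185,314,208),(272,232,310,262)])):
    for b in boxes:
        p,w,st=blob(f_,*b)
        P=onz(f_,p,0.022 if nm=='top' else .018)[:,:2]; c=P.mean(0)
        u,s,v=np.linalg.svd(P-c); d=v[0]; 
        if w.any() and (P[w].mean(0)-c)@d<0:d=-d
        a=(P-c)@d; 
        r=cv2.minAreaRect((P*1000).astype(np.float32))
        print(nm,len(p),w.sum(),c.round(4),'yaw',np.degrees(np.arctan2(d[1],d[0])).round(1),'ext',a.min().round(4),a.max().round(4),'rect mid',np.round(r,1) if 0 else r)
t=cv2.cvtColor(f['color'],cv2.COLOR_RGB2BGR); s=cv2.cvtColor(g['color'],cv2.COLOR_RGB2BGR)
a=cv2.resize(t[183:243,208:263],None,fx=7,fy=7,interpolation=cv2.INTER_CUBIC)
b=cv2.resize(s[130:168,262:322],None,fx=6,fy=6,interpolation=cv2.INTER_CUBIC)
c=np.zeros((420,750,3),np.uint8); c[:,:385]=a; c[:228,388:748]=b
c=np.clip(c*1.6,0,255).astype(np.uint8)
cv2.imwrite('pics/ch.png',c)
E
```

```text
top 96 15 [ 0.528  -0.1183] yaw -162.5 ext -0.0314 0.0307 rect mid ((528.0682373046875, -117.72891235351562), (61.84971237182617, 20.952537536621094), 18.627918243408203)
top 103 15 [ 0.4956 -0.3416] yaw -49.3 ext -0.0323 0.0308 rect mid ((495.26531982421875, -341.0100402832031), (23.048175811767578, 63.10667419433594), 40.21713638305664)
side 146 12 [ 0.5309 -0.1152] yaw -157.9 ext -0.0343 0.0346 rect mid ((530.92138671875, -115.02283477783203), (68.26615905761719, 35.760101318359375), 18.27247428894043)
side 185 18 [ 0.4946 -0.3381] yaw -51.6 ext -0.0374 0.0359 rect mid ((493.9991149902344, -337.51544189453125), (28.15042495727539, 72.91505432128906), 40.67949676513672)
```

View pics/ch.png

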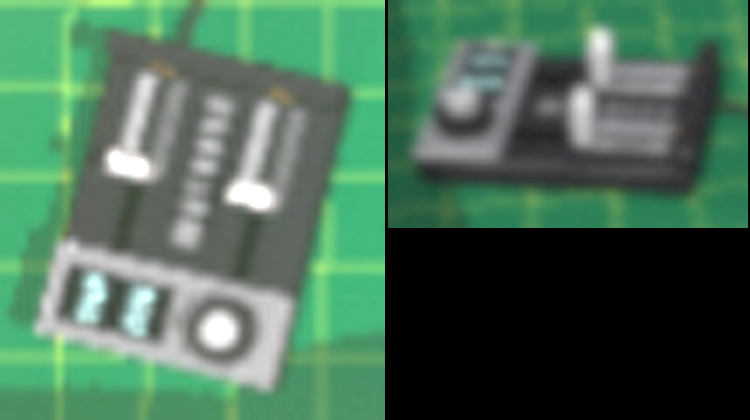

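Charger features in the enlarged crop:
- **Contacts:** brass at (163,68) and (282,95).
- **Rear wall corners:** (110,35) and (348,85).
- **Panel corners:** (60,243), (293,297), (38,330) and (272,388).
- **Slider tops:** (127,163) and (248,195).
- **Start button:** (217,330).

In the side half, the tab tops are at (600,32) and (580,88), and the button is at (462,95).

```bash
python3 - <<'E'
from h import *
from scipy.optimize import least_squares
f=arm.grab_frame('top'); g=arm.grab_frame('side')
T=[((163,68),(68.5,33,36)),((282,95),(68.5,-33,36)),((110,35),(82.5,65,34)),((348,85),(82.5,-65,34)),((38,330),(-82.5,65,26)),((272,388),(-82.5,-65,26)),((60,243),(-32.5,65,26)),((293,297),(-32.5,-65,26)),((127,163),(13.5,33,50)),((248,195),(13.5,-33,50))]
S=[((600,32),(13.5,33,50)),((580,88),(13.5,-33,50))]
tp=lambda p:(np.array(p)+.5)/7-.5+[208,183]
sp=lambda p:(np.array(p)-[388,0]+.5)/6-.5+[262,130]
uT=np.array([tp(a) for a,_ in T]);uS=np.array([sp(a) for a,_ in S])
mT=np.array([b for _,b in T])/1e3;mS=np.array([b for _,b in S])/1e3
def W(q,m,z): return R.from_euler('z',q[2]).apply(m)+[q[0],q[1],z]
def res(q): return np.r_[(proj(f,W(q,mT,.003))-uT).ravel(),.5*(proj(g,W(q,mS,.003))-uS).ravel()]
q=least_squares(res,[.53,.16,-.25],loss='soft_l1').x
print('charger',q.round(4),np.degrees(q[2])); print(res(q).reshape(-1,2).round(1).tolist())
Ri=R.from_euler('z',q[2])
for n,m in(('bay_l',(33.5,33,34.5)),('bay_r',(33.5,-33,34.5))): print(n,W(q,np.array([m])/1e3,.003).round(4))
for z in(.029,.034,.039):
  b=onz(f,[tp((217,330))],z)[0]; print('start',z,b.round(4),(Ri.inv().apply(b-[q[0],q[1],.003])*1e3).round(1), proj(g,b),sp((462,95)))
E
```

```text
charger [ 0.5314  0.1592 -0.229 ] -13.121722768529619
[[-0.4, -0.2], [-0.1, 0.0], [-0.0, -1.1], [-0.1, -0.2], [-0.5, 0.4], [0.1, 0.4], [-0.2, -0.4], [0.4, 0.1], [0.1, 0.4], [0.3, 0.0], [-0.1, 0.8], [0.1, 0.9]]
bay_l [[0.5716 0.1837 0.0375]]
bay_r [[0.5566 0.1195 0.0375]]
start 0.029 [0.468  0.1446 0.029 ] [-58.5 -28.6  26. ] [[274.22581391 150.31065608]] [273.91666667 145.41666667]
start 0.034 [0.4679 0.1435 0.034 ] [-58.3 -29.7  31. ] [[274.09197399 149.25718843]] [273.91666667 145.41666667]
start 0.039 [0.4678 0.1425 0.039 ] [-58.2 -30.7  36. ] [[273.95743457 148.19825712]] [273.91666667 145.41666667]
```

```bash
cat >> h.py <<'E'
def go(pos,yaw,s=None):
    s=s or arm.state(); r=R.from_rotvec(s['tool_rot']); M=r.as_matrix()
    cy=np.degrees(np.arctan2(M[1,0],M[0,0])); d=(yaw-cy+180)%360-180
    Rt=R.from_euler('z',yaw,degrees=True)*R.from_euler('x',180,degrees=True)
    print('shift cm',(r.inv().apply(np.array(pos)-s['tcp_pos'])*100).round(2),'turn',(r.inv()*Rt).as_rotvec().round(4),'yaw',cy.round(2),'dyaw',d.round(1),'t',s['t'],'F',s['wrist_force'].round(1))
E
python3 -c "
from h import *
go([.529,-.117,.12],18)"
```

```text
shift cm [ 42.88 -29.37  11.36] turn [-0.0003  0.      0.1257] yaw 25.2 dyaw -7.2 t 0.35 F [ 0.4 -0.2  0.6]
```

Request:
play_rows(
  moves=[
    [42.9, -29.4, 11.3, 0, 0, 0.126],
    [42.9, -29.4, 11.3, 0, 0, 0.126],
    [42.9, -29.4, 11.3, 0, 0, 0.126],
    [42.9, -29.4, 11.3, 0, 0, 0.126],
    [42.9, -29.4, 11.3, 0, 0, 0.126],
    [42.9, -29.4, 11.3, 0, 0, 0.126],
    [42.9, -29.4, 11.3, 0, 0, 0.126],
    [42.9, -29.4, 11.3, 0, 0, 0.126],
    [42.9, -29.4, 11.3, 0, 0, 0.126],
    [42.9, -29.4, 11.3, 0, 0, 0.126],
    [42.9, -29.4, 11.3, 0, 0, 0.126],
    [42.9, -29.4, 11.3, 0, 0, 0.126],
  ],
  gripper=0,
  newtons=20,
)

```text
t: 1.35
tcp_pos: [0.5141, -0.1421, 0.1273]
tool_rot: [3.103, 0.491, 0.001]
wrist_force: [0.7, 0.1, -0.3]
gripper_width: 0.0875
grip_force: 0.0
```

Request:
play_rows(
  moves=[
    [0, 0, 0, 0, 0, 0],
    [0, 0, 0, 0, 0, 0],
  ],
)

```text
t: 1.52
tcp_pos: [0.5138, -0.1421, 0.1271]
tool_rot: [-3.102, -0.498, 0.001]
wrist_force: [-0.8, -0.4, 0.2]
gripper_width: 0.0881
grip_force: 0.0
```

```bash
python3 - <<'E'
from h import *
go([.529,-.117,.017],18)
t=arm.grab_frame('top');s=arm.grab_frame('side')
tt=cv2.cvtColor(t['color'],cv2.COLOR_RGB2BGR);ss=cv2.cvtColor(s['color'],cv2.COLOR_RGB2BGR)
a=cv2.resize(ss[130:230,240:370],None,fx=5,fy=5,interpolation=cv2.INTER_CUBIC)
cv2.imwrite('pics/a1.png',a)
print(arm.state()['tcp_pos'])
E
```

```text
shift cm [ 2.24 -1.9  11.  ] turn [-0.0004  0.0007  0.004 ] yaw 18.23 dyaw -0.2 t 1.5167 F [-0.8 -0.4  0.2]
[ 0.51294937 -0.14426169  0.12756534]
```

View pics/a1.png

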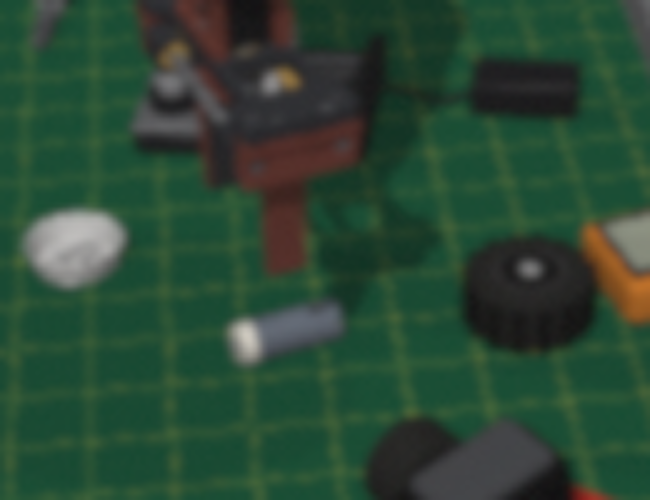

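The near fingertip is at (285,270) in the crop, still clear above cell A at (285,330), and the cell has not moved. I'll align and descend.

Request:
play_rows(
  moves=[
    [2.25, -1.95, 2, 0, 0, 0.003],
    [2.25, -1.95, 6, 0, 0, 0.003],
    [2.25, -1.95, 9, 0, 0, 0.003],
    [2.25, -1.95, 10.5, 0, 0, 0.003],
    [2.25, -1.95, 10.95, 0, 0, 0.003],
    [2.25, -1.95, 10.95, 0, 0, 0.003],
    [2.25, -1.95, 10.95, 0, 0, 0.003],
  ],
)

```text
t: 2.2
tcp_pos: [0.5289, -0.1197, 0.0188]
tool_rot: [3.104, 0.483, 0.001]
wrist_force: [-0.3, -0.2, -0.1]
gripper_width: 0.0879
grip_force: 0.0
```

```bash
python3 - <<'E'
from h import *
go([.5295,-.1165,.0175],18.2); print(arm.state()['tcp_pos'])
E
```

```text
shift cm [ 0.16 -0.29  0.13] turn [ 0.0005 -0.0008 -0.0086] yaw 17.7 dyaw 0.5 t 2.2 F [-0.3 -0.2 -0.1]
[ 0.52886104 -0.11972463  0.0188381 ]
```

Request:
play_rows(
  moves=[
    [0.1, -0.2, 0.1, 0, 0, 0],
    [0.1, -0.2, 0.1, 0, 0, 0],
    [0.1, -0.2, 0.1, 0, 0, 0],
    [0.1, -0.2, 0.1, 0, 0, 0],
  ],
  gripper=0.55,
)

```text
t: 2.53
tcp_pos: [0.5294, -0.1164, 0.0179]
tool_rot: [3.103, 0.486, 0.002]
wrist_force: [0.6, 0.8, 0.7]
gripper_width: 0.0649
grip_force: 0.0
```

Request:
play_rows(
  moves=[
    [0, 0, 0, 0, 0, 0],
    [0, 0, 0, 0, 0, 0],
    [0, 0, 0, 0, 0, 0],
    [0, 0, 0, 0, 0, 0],
    [0, 0, 0, 0, 0, 0],
    [0, 0, 0, 0, 0, 0],
  ],
  gripper=1,
  newtons=20,
)

```text
t: 3.03
tcp_pos: [0.5289, -0.1162, 0.017]
tool_rot: [-3.104, -0.486, 0.0]
wrist_force: [0.4, 0.1, -1.3]
gripper_width: 0.0254
grip_force: 20.0
```

Request:
play_rows(
  moves=[
    [0, 0, -2, 0, 0, 0],
    [0, 0, -5, 0, 0, 0],
    [0, 0, -9, 0, 0, 0],
    [0, 0, -12, 0, 0, 0],
    [0, 0, -12, 0, 0, 0],
  ],
)

```text
t: 3.45
tcp_pos: [0.5324, -0.1171, 0.1425]
tool_rot: [3.1, 0.486, 0.014]
wrist_force: [2.0, 0.1, -0.5]
gripper_width: 0.0255
grip_force: 20.0
```

```bash
python3 - <<'E'
from h import *
r=R.from_euler('z',-13.1,degrees=True)
p=r.apply([.0535,.033,0])+[.5314,.1592,.11]; print(p)
go(p,166.9)
f=arm.grab_frame('side');save('a2',f)
s=cv2.cvtColor(f['color'],cv2.COLOR_RGB2BGR); cv2.imwrite('pics/a2.png',cv2.resize(s[130:230,240:370],None,fx=5,fy=5,interpolation=cv2.INTER_CUBIC))
E
```

```text
[0.59098721 0.17921536 0.11      ]
shift cm [ 14.62 -26.44   3.24] turn [ 0.0121  0.0035 -2.6021] yaw 17.81 dyaw 149.1 t 3.45 F [ 2.   0.1 -0.5]
```

View pics/a2.png

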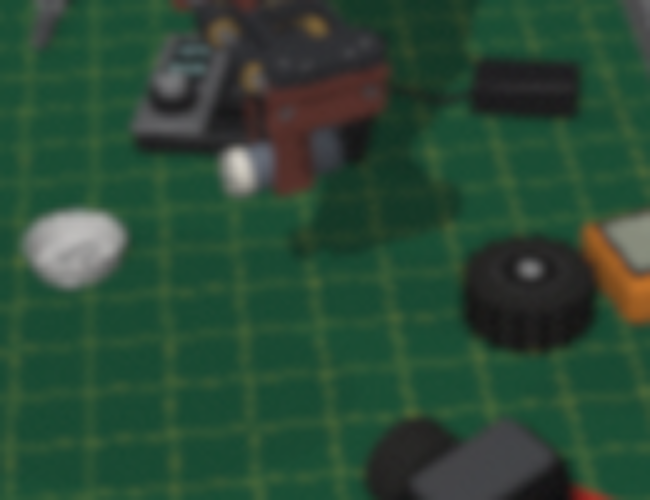

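```bash
python3 - <<'E'
from h import *
f=arm.grab_frame('side'); s=arm.state(); p=s['tcp_pos']; print(p)
M=R.from_rotvec(s['tool_rot']).as_matrix(); ax=-M[:,0]; n=M[:,1]
for q in((222,172),(226,172),(343,148),(347,145)):
    e,d=ray(f,[(np.array(q)+.5)/5-.5+[240,130]]); d=d[0]
    X=e+d*(((p-e)@n)/(d@n)); print(q,X.round(4),'along',((X-p)@ax*1e3).round(1),'z',((X-p)[2]*1e3).round(1))
print(proj(f,[p+ax*.035,p-ax*.0325,p])*1.0, (( proj(f,[p+ax*.035,p-ax*.0325,p])-[240,130]+.5)*5-.5).round(0))
E
```

```text
[ 0.52951668 -0.11640567  0.13795848]
(222, 172) [ 0.4979 -0.1266  0.1449] along 33.2 z 6.9
(226, 172) [ 0.5002 -0.1258  0.1442] along 30.8 z 6.2
(343, 148) [ 0.5699 -0.1034  0.1402] along -42.4 z 2.2
(347, 145) [ 0.5724 -0.1026  0.1415] along -45.1 z 3.6
[[283.59730973 166.16684154]
 [305.12073769 160.60719952]
 [294.85144619 163.26008973]] [[220. 183.]
 [328. 155.]
 [276. 168.]]
```

Request:
play_rows(
  moves=[
    [2, -3, 0, 0, 0, -0.12],
    [4, -6, 0, 0, 0, -0.24],
    [5.5, -9, 0, 0, 0, -0.36],
    [7, -12, 0, 0, 0, -0.48],
    [8.5, -15, 0, 0, 0, -0.6],
    [10, -18, 0, 0, 0, -0.72],
    [11.5, -21, 0, 0, 0, -0.84],
    [13, -23.5, 0, 0, 0, -0.96],
    [14, -25.5, 0, 0, 0, -1.08],
    [14.9, -26.3, 0, 0, 0, -1.2],
    [14.9, -26.3, 0, 0, 0, -1.32],
    [14.9, -26.3, 0, 0, 0, -1.44],
  ],
)

```text
t: 4.55
tcp_pos: [0.589, 0.1805, 0.1342]
tool_rot: [-2.002, -2.418, 0.005]
wrist_force: [-0.1, -0.4, -0.6]
gripper_width: 0.0258
grip_force: 20.0
```

Request:
play_rows(
  moves=[
    [0, 0, 0, 0, 0, -0.12],
    [0, 0, 0, 0, 0, -0.24],
    [0, 0, 0, 0, 0, -0.36],
    [0, 0, 0, 0, 0, -0.48],
    [0, 0, 0, 0, 0, -0.6],
    [0, 0, 0, 0, 0, -0.72],
    [0, 0, 0, 0, 0, -0.84],
    [0, 0, 0, 0, 0, -0.96],
    [0, 0, 0, 0, 0, -1.08],
    [0, 0, 0, 0, 0, -1.16],
    [0, 0, 0, 0, 0, -1.16],
    [0, 0, 0, 0, 0, -1.16],
  ],
)

```text
t: 5.55
tcp_pos: [0.5892, 0.1794, 0.135]
tool_rot: [-0.366, -3.117, 0.002]
wrist_force: [-0.2, -1.0, -1.3]
gripper_width: 0.0253
grip_force: 20.0
```

```bash
cat >> h.py <<'E'
def bay(x,y,z): # charger mm -> world
    return R.from_euler('z',-13.1,degrees=True).apply(np.array([x,y,z])/1e3)+[.5314,.1592,.003]
E
python3 - <<'E'
from h import *
def avg(n=6):
    S=[]
    for _ in range(n):
        arm.grab_frame('side'); S.append(arm.state())
    s=dict(S[-1]); s['tcp_pos']=np.mean([k['tcp_pos'] for k in S],0); s['tool_rot']=np.mean([np.where(k['tool_rot'][0]>0,1,-1)*k['tool_rot'] for k in S],0); print(np.std([k['tcp_pos'] for k in S],0)); return s
s=avg(); print(s['tcp_pos'],s['joint_pos'].round(2)); go(bay(53.5,33,51),166.9,s)
E
```

```text
[2.81491152e-04 7.48789109e-05 4.91787042e-04]
[0.58993657 0.17956969 0.13620258] [ 0.28  0.53  1.71  0.    0.9  -1.06]
shift cm [-0.1  -0.01  8.22] turn [-0.0003  0.0012 -0.0039] yaw 166.68 dyaw 0.2 t 5.85 F [-0.9 -1.  -1.5]
```

Request:
play_rows(
  moves=[
    [-0.45, 0, 2.5, 0, 0, 0],
    [-0.45, 0, 5.5, 0, 0, 0],
    [-0.45, 0, 7.5, 0, 0, 0],
    [-0.45, 0, 8.2, 0, 0, 0],
    [-0.45, 0, 8.2, 0, 0, 0],
    [-0.45, 0, 8.2, 0, 0, 0],
  ],
)

```text
t: 6.35
tcp_pos: [0.595, 0.1788, 0.0554]
tool_rot: [0.362, 3.121, 0.0]
wrist_force: [0.4, 0.7, -0.5]
gripper_width: 0.0252
grip_force: 20.0
```

```bash
python3 - <<'E'
from h import *
s=arm.state(); print(s['tcp_pos'],s['wrist_force']); go(bay(30,33,51),166.9,s)
f=arm.grab_frame('side'); s=cv2.cvtColor(f['color'],cv2.COLOR_RGB2BGR); cv2.imwrite('pics/a3.png',cv2.resize(s[115:175,255:335],None,fx=8,fy=8,interpolation=cv2.INTER_CUBIC))
E
```

```text
[0.59502366 0.17875951 0.05539361] [ 0.35579392  0.66495705 -0.54754233]
shift cm [ 2.75 -0.05  0.14] turn [ 0.0001  0.0001 -0.0024] yaw 166.77 dyaw 0.1 t 6.35 F [ 0.4  0.7 -0.5]
```

View pics/a3.png

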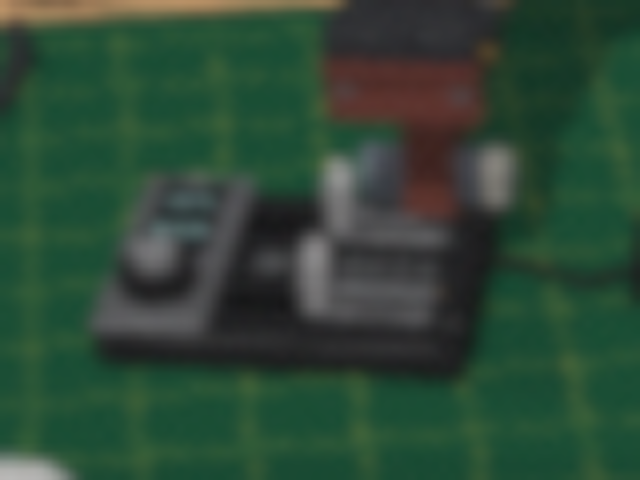

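Side view: cell A's flat end at (360,175) sits just beside the left tab, whose edge is at 355, and its button end is at (517,178) beyond the wall. I'll push back now.

Request:
play_rows(
  moves=[
    [0.7, 0, 0.05, 0, 0, 0],
    [1.4, 0, 0.05, 0, 0, 0],
    [2.1, 0, 0.05, 0, 0, 0],
    [2.75, -0.03, 0.05, 0, 0, 0],
    [2.75, -0.03, 0.05, 0, 0, 0],
    [2.75, -0.03, 0.05, 0, 0, 0],
  ],
)

```text
t: 6.9
tcp_pos: [0.5679, 0.185, 0.0551]
tool_rot: [0.361, 3.12, 0.001]
wrist_force: [3.0, 0.7, 1.8]
gripper_width: 0.0256
grip_force: 20.0
```

```bash
python3 - <<'E'
from h import *
s=arm.state(); go(bay(30,33,36),166.9,s)
f=arm.grab_frame('side'); 
P=bay(57,33,49.7); n=R.from_euler('z',-13.1,degrees=True).apply([0,1,0]); ax=R.from_euler('z',-13.1,degrees=True).apply([1,0,0])
for q in((517,178),(360,175)):
    e,d=ray(f,[(np.array(q)+.5)/8-.5+[255,115]]); d=d[0]; X=e+d*(((P-e)@n)/(d@n)); print(((X-P)@ax*1e3).round(1),((X-P)[2]*1e3).round(1))
im=cv2.cvtColor(f['color'],cv2.COLOR_RGB2BGR); cv2.imwrite('pics/a4.png',cv2.resize(im[115:175,255:335],None,fx=8,fy=8,interpolation=cv2.INTER_CUBIC))
E
```

```text
shift cm [-0.02 -0.04  1.61] turn [ 0.0005  0.001  -0.0015] yaw 166.81 dyaw 0.1 t 6.9 F [3.  0.7 1.8]
38.3 3.5
-32.9 1.5
```

View pics/a4.png

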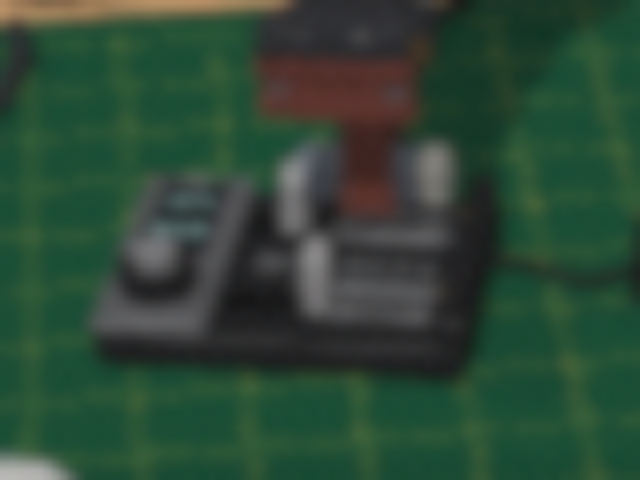

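The slider is pushed back (left tab now at 292, the right one still at 315), and the button end at (455,170) is inside the wall at (485,190). I'll add 2 mm more and then lower.

Request:
play_rows(
  moves=[
    [0.2, -0.02, 0.2, 0, 0, 0],
    [0.2, -0.02, 0.6, 0, 0, 0],
    [0.2, -0.02, 1.0, 0, 0, 0],
    [0.2, -0.02, 1.4, 0, 0, 0],
    [0.2, -0.02, 1.6, 0, 0, 0],
    [0.2, -0.02, 1.6, 0, 0, 0],
  ],
)

```text
t: 7.45
tcp_pos: [0.5661, 0.185, 0.0401]
tool_rot: [-0.362, -3.121, -0.0]
wrist_force: [-3.1, -1.9, 22.5]
gripper_width: 0.0253
grip_force: 29.9
```

Request:
play_rows(
  moves=[
    [0, 0, -0.12, 0, 0, 0],
    [0, 0, -0.15, 0, 0, 0],
    [0, 0, -0.15, 0, 0, 0],
  ],
)

```text
t: 7.7
tcp_pos: [0.5661, 0.1849, 0.0403]
tool_rot: [0.362, 3.12, 0.0]
wrist_force: [0.1, -0.7, 10.3]
gripper_width: 0.0257
grip_force: 24.6
```

Request:
play_rows(
  moves=[
    [0, 0, 0, 0, 0, 0],
    [0, 0, 0, 0, 0, 0],
    [0, 0, 0, 0, 0, 0],
    [0, 0, 0, 0, 0, 0],
  ],
  gripper=0.45,
)

```text
t: 8.03
tcp_pos: [0.5648, 0.1848, 0.0391]
tool_rot: [-0.362, -3.118, 0.001]
wrist_force: [-0.4, 0.1, -0.1]
gripper_width: 0.0471
grip_force: 0.0
```

Request:
play_rows(
  moves=[
    [0, 0, -1.5, 0, 0, 0],
    [0, 0, -4, 0, 0, 0],
    [0, 0, -6, 0, 0, 0],
    [0, 0, -6, 0, 0, 0],
  ],
)

```text
t: 8.37
tcp_pos: [0.5676, 0.1857, 0.103]
tool_rot: [0.361, 3.117, 0.003]
wrist_force: [1.0, 0.6, 0.2]
gripper_width: 0.0483
grip_force: 0.0
```

```bash
python3 - <<'E'
from h import *
go(bay(33.5,33,66),166.9)
f=arm.grab_frame('side'); g=arm.grab_frame('top')
im=cv2.cvtColor(f['color'],cv2.COLOR_RGB2BGR); cv2.imwrite('pics/a5.png',cv2.resize(im[115:175,255:335],None,fx=8,fy=8,interpolation=cv2.INTER_CUBIC))
E
```

```text
shift cm [-0.41 -0.11  3.4 ] turn [ 0.0024  0.0038 -0.0021] yaw 166.78 dyaw 0.1 t 8.3667 F [1.  0.6 0.2]
```

View pics/a5.png

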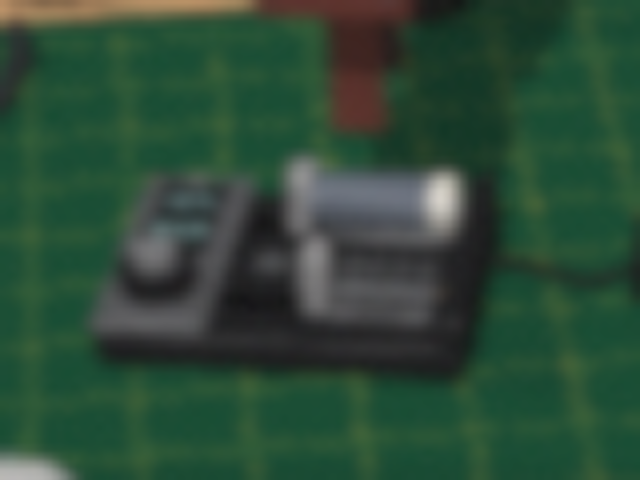

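Cell A lies flat in the left bay between tab (300) and wall (470), button end to the wall. Next I'll close the fingers and press it.

Request:
play_rows(
  moves=[
    [-0.4, 0, 1, 0, 0, 0],
    [-0.4, 0, 2, 0, 0, 0],
    [-0.4, 0, 2.8, 0, 0, 0],
    [-0.4, 0, 3, 0, 0, 0],
    [-0.4, 0, 3, 0, 0, 0],
    [-0.4, 0, 3, 0, 0, 0],
    [-0.4, 0, 3, 0, 0, 0],
  ],
  gripper=1,
)

```text
t: 9.05
tcp_pos: [0.5699, 0.184, 0.0699]
tool_rot: [-0.362, -3.121, -0.0]
wrist_force: [-0.3, 0.4, -0.3]
gripper_width: 0.0049
grip_force: 0.0
```

```bash
cat >> h.py <<'E'
def avg(n=4):
    S=[]
    for _ in range(n): arm.grab_frame('side'); S.append(arm.state())
    s=dict(S[-1])
    for k in('tcp_pos','wrist_force'): s[k]=np.mean([q[k] for q in S],0)
    print(s['tcp_pos'].round(4),s['wrist_force'].round(2),s['gripper_width'],s['t']); return s
E
python3 -c "
from h import *
go(bay(33.5,33,58.5),166.9,avg())"
```

```text
[0.57   0.1841 0.0704] [-0.27 -0.1  -0.32] 0.00032423751767973784 9.25
shift cm [-0.15 -0.    0.89] turn [ 0.0003  0.0006 -0.0021] yaw 166.78 dyaw 0.1 t 9.25 F [-0.3 -0.1 -0.3]
```

Request:
play_rows(
  moves=[
    [-0.15, 0, 0.4, 0, 0, 0],
    [-0.15, 0, 0.6, 0, 0, 0],
    [-0.15, 0, 0.7, 0, 0, 0],
    [-0.15, 0, 0.75, 0, 0, 0],
    [-0.15, 0, 0.75, 0, 0, 0],
  ],
)

```text
t: 9.67
tcp_pos: [0.5718, 0.1843, 0.0634]
tool_rot: [0.362, 3.12, 0.002]
wrist_force: [-1.9, 1.9, 9.1]
gripper_width: 0.0005
grip_force: 4.3
```

Request:
play_rows(
  moves=[
    [0, 0, 0.05, 0, 0, 0],
    [0, 0, 0.05, 0, 0, 0],
    [0, 0, 0.05, 0, 0, 0],
  ],
)

```text
t: 9.92
tcp_pos: [0.5719, 0.1845, 0.0633]
tool_rot: [0.362, 3.119, 0.002]
wrist_force: [-2.5, 3.0, 11.5]
gripper_width: 0.0004
grip_force: 5.7
```

Request:
play_rows(
  moves=[
    [0, 0, -1, 0, 0, 0],
    [0, 0, -3, 0, 0, 0],
    [0, 0, -6, 0, 0, 0],
    [0, 0, -10, 0, 0, 0],
    [0, 0, -12, 0, 0, 0],
    [0, 0, -12, 0, 0, 0],
  ],
)

```text
t: 10.42
tcp_pos: [0.5741, 0.1844, 0.1875]
tool_rot: [0.361, 3.113, 0.005]
wrist_force: [0.7, 0.4, 0.3]
gripper_width: 0.0004
grip_force: 0.0
```

```bash
python3 - <<'E'
from h import *
go([.495,-.34,.15],130.3,avg())
f=arm.grab_frame('side');g=arm.grab_frame('top')
r=R.from_euler('z',130.3,degrees=True).inv()
F=onz(f,[[318,276],[335,287],[356,270],[337,258]],.004); print(F.round(3),(r.apply(F-[.495,-.34,0])*1e3).round())
G=onz(f,[[315,222],[352,228],[335,212]],.17); print(G.round(3),(r.apply(G-[.495,-.34,0])*1e3).round())
H=onz(g,[[388,185],[395,205],[420,198],[410,178]],.15); print(H.round(3),(r.apply(H-[.495,-.34,0])*1e3).round())
E
```

```text
[0.5714 0.1836 0.1825] [-0.19 -0.34 -0.78] 0.0009304362358322929 10.6167
shift cm [ -4.55 -52.72   3.3 ] turn [-0.0017 -0.0014  0.6366] yaw 166.78 dyaw -36.5 t 10.6167 F [-0.2 -0.3 -0.8]
[[ 0.56  -0.437  0.004]
 [ 0.597 -0.477  0.004]
 [ 0.658 -0.429  0.004]
 [ 0.616 -0.381  0.004]] [[-116.   13.    4.]
 [-171.   11.    4.]
 [-174.  -67.    4.]
 [-110.  -66.    4.]]
[[ 0.558 -0.42   0.17 ]
 [ 0.639 -0.452  0.17 ]
 [ 0.609 -0.39   0.17 ]] [[-102.    4.  170.]
 [-178.  -37.  170.]
 [-112.  -54.  170.]]
[[ 0.618 -0.382  0.15 ]
 [ 0.55  -0.404  0.15 ]
 [ 0.574 -0.489  0.15 ]
 [ 0.642 -0.457  0.15 ]] [[-111.  -66.  150.]
 [ -84.   -0.  150.]
 [-165.   37.  150.]
 [-184.  -36.  150.]]
```

Request:
play_rows(
  moves=[
    [-0.4, -4, 0, 0, 0, 0.05],
    [-0.8, -8, 0, 0, 0, 0.1],
    [-1.2, -12, 0, 0, 0, 0.15],
    [-1.6, -16, 0, 0, 0, 0.2],
    [-2, -20, 0, 0, 0, 0.25],
    [-2.4, -24, 0, 0, 0, 0.3],
    [-2.7, -28, 0, 0, 0, 0.36],
    [-3, -32, 1, 0, 0, 0.42],
    [-3.3, -36, 1.5, 0, 0, 0.48],
    [-3.6, -40, 2, 0, 0, 0.54],
    [-4, -44, 2.5, 0, 0, 0.6],
    [-4.3, -48, 3, 0, 0, 0.637],
  ],
  gripper=0,
)

```text
t: 11.72
tcp_pos: [0.5021, -0.295, 0.1505]
tool_rot: [-1.324, -2.846, -0.0]
wrist_force: [0.8, 1.0, -0.5]
gripper_width: 0.0774
grip_force: 0.0
```

```bash
python3 - <<'E'
from h import *
go([.495,-.34,.0178],130.3,avg())
E
```

```text
[ 0.5018 -0.2971  0.1502] [-0.06 -0.46  0.06] 0.08734512710520738 11.9167
shift cm [-2.88 -3.27 13.23] turn [-0.0007 -0.0028 -0.0026] yaw 130.15 dyaw 0.1 t 11.9167 F [-0.1 -0.5  0.1]
```

Request:
play_rows(
  moves=[
    [-1.5, -1.7, 0, 0, 0, 0],
    [-2.9, -3.3, 1, 0, 0, 0],
    [-2.9, -3.3, 4, 0, 0, 0],
    [-2.9, -3.3, 7.5, 0, 0, 0],
    [-2.9, -3.3, 10, 0, 0, 0],
    [-2.9, -3.3, 12, 0, 0, 0],
    [-2.9, -3.3, 13, 0, 0, 0],
    [-2.9, -3.3, 13.15, 0, 0, 0],
    [-2.9, -3.3, 13.15, 0, 0, 0],
  ],
)

```text
t: 12.67
tcp_pos: [0.4971, -0.3358, 0.0203]
tool_rot: [-1.318, -2.85, -0.0]
wrist_force: [0.5, -0.7, -0.4]
gripper_width: 0.0876
grip_force: 0.0
```

```bash
python3 - <<'E'
from h import *
go([.495,-.34,.0178],130.3,avg())
E
```

```text
[ 0.4978 -0.3369  0.0217] [-0.14  0.12  0.38] 0.08779381917585184 12.8667
shift cm [-0.05 -0.41  0.39] turn [ 0.0006  0.0024 -0.    ] yaw 130.3 dyaw 0.0 t 12.8667 F [-0.1  0.1  0.4]
```

Request:
play_rows(
  moves=[
    [0, -0.2, 0.15, 0, 0, 0],
    [0, -0.4, 0.3, 0, 0, 0],
    [0, -0.4, 0.35, 0, 0, 0],
    [0, -0.4, 0.35, 0, 0, 0],
  ],
  gripper=0.55,
)

```text
t: 13.2
tcp_pos: [0.4936, -0.3397, 0.0171]
tool_rot: [-1.321, -2.85, -0.0]
wrist_force: [-0.6, -0.4, -0.7]
gripper_width: 0.0645
grip_force: 0.0
```

```bash
python3 - <<'E'
from h import *
go([.495,-.34,.0178],130.3,avg())
E
```

```text
[ 0.4938 -0.3396  0.017 ] [-0.13  0.25  0.29] 0.04846435701086771 13.4
shift cm [-0.11  0.07 -0.08] turn [ 0.      0.     -0.0004] yaw 130.27 dyaw 0.0 t 13.4 F [-0.1  0.2  0.3]
```

Request:
play_rows(
  moves=[
    [0, 0, 0, 0, 0, 0],
    [0, 0, 0, 0, 0, 0],
    [0, 0, 0, 0, 0, 0],
    [0, 0, 0, 0, 0, 0],
    [0, 0, 0, 0, 0, 0],
    [0, 0, 0, 0, 0, 0],
  ],
  gripper=1,
  newtons=20,
)

```text
t: 13.9
tcp_pos: [0.4939, -0.3395, 0.017]
tool_rot: [1.321, 2.85, 0.0]
wrist_force: [2.0, -0.4, -0.1]
gripper_width: 0.0257
grip_force: 19.9
```

Request:
play_rows(
  moves=[
    [0, 0, -2, 0, 0, 0],
    [0, 0, -5, 0, 0, 0],
    [0, 0, -9, 0, 0, 0],
    [0, 0, -13, 0, 0, 0],
    [0, 0, -14, 0, 0, 0],
    [0, 0, -14, 0, 0, 0],
  ],
)

```text
t: 14.4
tcp_pos: [0.4957, -0.3408, 0.1607]
tool_rot: [1.318, 2.844, -0.002]
wrist_force: [-0.5, 0.4, -1.5]
gripper_width: 0.0253
grip_force: 19.9
```

```bash
python3 - <<'E'
from h import *
s=avg(); go(bay(57,-33,115),166.9,s)
E
```

```text
[ 0.4933 -0.3391  0.1563] [-0.04  0.18 -1.08] 0.025752089961998032 14.6
shift cm [29.   35.88  3.89] turn [ 2.000e-04 -3.700e-03 -6.392e-01] yaw 130.28 dyaw 36.6 t 14.6 F [-0.   0.2 -1.1]
```

Request:
play_rows(
  moves=[
    [2.4, 3, 0, 0, 0, -0.05],
    [4.8, 6, 0, 0, 0, -0.1],
    [7.2, 9, 0, 0, 0, -0.15],
    [9.6, 12, 0, 0, 0, -0.2],
    [12, 15, 0, 0, 0, -0.26],
    [14.4, 18, 0, 0, 0, -0.32],
    [16.8, 21, 0, 0, 0, -0.38],
    [19.2, 24, 0, 0, 0, -0.44],
    [21.6, 27, 0, 0, 0, -0.5],
    [24, 30, 0, 0, 0, -0.56],
    [26.4, 33, 0, 0, 0, -0.6],
    [28, 34.8, 1, 0, 0, -0.639],
  ],
)

```text
t: 15.6
tcp_pos: [0.5789, 0.1025, 0.1463]
tool_rot: [0.353, 3.122, 0.001]
wrist_force: [1.0, 0.7, 0.0]
gripper_width: 0.0253
grip_force: 19.9
```

Request:
play_rows(
  moves=[
    [0, 0, 0, 0, 0, 0],
    [0, 0, 0, 0, 0, 0],
  ],
)

```text
t: 15.77
tcp_pos: [0.5767, 0.1001, 0.1444]
tool_rot: [-0.354, -3.117, 0.002]
wrist_force: [-0.5, -0.1, -1.6]
gripper_width: 0.0255
grip_force: 19.9
```

```bash
python3 - <<'E'
from h import *
s=avg(); go(bay(57,-33,52),166.9,s)
E
```

```text
[0.5774 0.0983 0.1458] [-0.3  -0.09 -0.66] 0.025429305168409543 15.9667
shift cm [0.16 1.59 9.08] turn [-0.0006 -0.0012 -0.0019] yaw 166.79 dyaw 0.1 t 15.9667 F [-0.3 -0.1 -0.7]
```

Request:
play_rows(
  moves=[
    [0.15, 1.6, 1, 0, 0, 0],
    [0.15, 1.6, 4, 0, 0, 0],
    [0.15, 1.6, 7, 0, 0, 0],
    [0.15, 1.6, 8.5, 0, 0, 0],
    [0.15, 1.6, 9.1, 0, 0, 0],
    [0.15, 1.6, 9.1, 0, 0, 0],
    [0.15, 1.6, 9.1, 0, 0, 0],
  ],
)

```text
t: 16.55
tcp_pos: [0.581, 0.1143, 0.0566]
tool_rot: [0.36, 3.12, 0.0]
wrist_force: [0.4, 0.2, 0.1]
gripper_width: 0.0257
grip_force: 19.9
```

```bash
python3 - <<'E'
from h import *
s=avg(); go(bay(28,-33,51.5),166.9,s)
f=arm.grab_frame('side'); c=f['color'][115:175,255:335]
im=cv2.cvtColor(f['color'],cv2.COLOR_RGB2BGR); cv2.imwrite('pics/b3.png',cv2.resize(im[115:175,255:335],None,fx=8,fy=8,interpolation=cv2.INTER_CUBIC))
# axial extents of pale button end, by mask near predicted place
P=bay(57,-33,51); ax=R.from_euler('z',-13.1,degrees=True).apply([1,0,0])
pr=proj(f,[P+ax*k for k in(-.0325,.02,.035)]); print(pr.round(1))
x0,y0=int(pr[2,0])-14,int(pr[2,1])-8
q=f['color'][y0:y0+16,x0:x0+26].min(2); print(x0,y0); print(q)
E
```

```text
[0.5815 0.1148 0.0574] [ 0.16  0.12 -0.79] 0.025482364787209177 16.75
shift cm [ 3.09 -0.11  0.28] turn [ 0.0009  0.0022 -0.0005] yaw 166.87 dyaw 0.0 t 16.75 F [ 0.2  0.1 -0.8]
[[296.8 145.9]
 [311.7 146.6]
 [316.  146.8]]
302 138
[[ 51  46  45  45  46  46  45  46  47  47  44  36  30  28  27  23  24  29
   36  37  30  26  29  33  34  35]
 [ 65  49  42  41  42  41  41  43  47  51  50  40  31  25  26  27  27  30
   39  42  38  31  33  39  38  39]
 [ 73  55  39  36  36  36  36  40  50  61  60  46  36  34  32  31  29  32
   38  43  45  37  32  35  34  34]
 [ 69  52  36  34  35  33  35  43  56  67  67  59  59  60  55  43  29  28
   32  39  40  31  29  28  28  27]
 [ 62  48  37  32  33  34  40  51  62  70  72  78  89  93  82  61  35  26
   26  33  32  30  27  26  27  27]
 [ 61  48  36  33  33  33  42  54  64  68  76  95 110 114 100  72  41  26
   26  28  33  29  27  26  27  26]
 [ 60  48  38  33  33  33  40  54  63  68  79 101 118 122 106  78  46  26
   25  27  31  31  31  27  28  28]
 [ 59  48  38  33  33  34  40  52  61  65  77 101 116 119 108  82  50  29
   26  29  36  37  35  34  35  3
[... 175 characters left out ...]
73  48  32
   30  37  43  47  42  36  37  35]
 [ 54  52  46  44  43  44  45  48  52  57  66  83  95  99  90  68  42  27
   27  32  39  42  37  34  31  30]
 [ 52  51  49  47  47  46  46  45  45  46  53  67  77  81  74  55  33  23
   22  26  30  36  37  34  33  31]
 [ 61  64  64  59  52  49  46  41  38  36  38  46  52  53  49  35  24  20
   22  24  32  40  39  35  30  31]
 [ 74  77  77  70  59  54  50  43  35  32  31  31  32  30  27  23  19  21
   21  26  34  45  47  37  30  27]
 [ 74  75  73  68  61  56  51  43  35  32  31  28  24  25  26  27  28  26
   25  28  37  48  51  45  37  32]
 [ 74  73  72  70  70  67  57  43  34  34  33  29  25  27  29  30  30  30
   29  28  37  48  55  52  45  36]]
```

Request:
play_rows(
  moves=[
    [0.5, -0.1, 0.2, 0, 0, 0],
    [1.2, -0.1, 0.22, 0, 0, 0],
    [1.9, -0.1, 0.22, 0, 0, 0],
    [2.6, -0.1, 0.22, 0, 0, 0],
    [3.1, -0.1, 0.22, 0, 0, 0],
    [3.1, -0.1, 0.22, 0, 0, 0],
    [3.1, -0.1, 0.22, 0, 0, 0],
  ],
)

```text
t: 17.38
tcp_pos: [0.5501, 0.1213, 0.0541]
tool_rot: [0.358, 3.121, 0.0]
wrist_force: [2.9, -1.5, 0.2]
gripper_width: 0.0255
grip_force: 19.9
```

```bash
python3 - <<'E'
from h import *
s=avg(); go(bay(28,-33,37.5),166.9,s)
f=arm.grab_frame('side'); im=cv2.cvtColor(f['color'],cv2.COLOR_RGB2BGR); cv2.imwrite('pics/b4.png',cv2.resize(im[115:175,255:335],None,fx=8,fy=8,interpolation=cv2.INTER_CUBIC))
E
```

```text
[0.5505 0.1212 0.054 ] [ 2.96 -0.96  1.31] 0.025614118965687577 17.5833
shift cm [-0.08 -0.03  1.35] turn [ 0.0003  0.0006 -0.0003] yaw 166.88 dyaw 0.0 t 17.5833 F [ 3.  -1.   1.3]
```

Request:
play_rows(
  moves=[
    [0, 0, 0.4, 0, 0, 0],
    [0, 0, 0.8, 0, 0, 0],
    [0, 0, 1.1, 0, 0, 0],
    [0, 0, 1.3, 0, 0, 0],
    [0, 0, 1.3, 0, 0, 0],
  ],
)

```text
t: 18.05
tcp_pos: [0.5499, 0.121, 0.0405]
tool_rot: [-0.359, -3.12, 0.0]
wrist_force: [3.2, -0.4, 2.2]
gripper_width: 0.0254
grip_force: 20.9
```

```bash
python3 -c "
from h import *
go(bay(28,-33,37),166.9,avg())"
```

```text
[0.5499 0.121  0.0405] [ 2.69 -0.92  1.18] 0.02522640388604922 18.25
shift cm [-0.14 -0.    0.05] turn [-0.0002 -0.0004 -0.0002] yaw 166.89 dyaw 0.0 t 18.25 F [ 2.7 -0.9  1.2]
```

Almost touching the cradle, so I'll release, rise, and look.

Request:
play_rows(
  moves=[
    [0, 0, 0.02, 0, 0, 0],
    [0, 0, 0.02, 0, 0, 0],
    [0, 0, 0.02, 0, 0, 0],
    [0, 0, 0.02, 0, 0, 0],
  ],
  gripper=0.45,
)

```text
t: 18.58
tcp_pos: [0.5493, 0.1211, 0.0403]
tool_rot: [-0.358, -3.12, 0.001]
wrist_force: [1.0, 0.2, -1.0]
gripper_width: 0.047
grip_force: 0.0
```

Request:
play_rows(
  moves=[
    [0, 0, -1.5, 0, 0, 0],
    [0, 0, -4, 0, 0, 0],
    [0, 0, -6, 0, 0, 0],
    [0, 0, -6, 0, 0, 0],
  ],
)

```text
t: 18.92
tcp_pos: [0.552, 0.1216, 0.1039]
tool_rot: [0.358, 3.116, 0.003]
wrist_force: [0.2, -0.0, 0.5]
gripper_width: 0.0485
grip_force: 0.0
```

```bash
python3 - <<'E'
from h import *
go(bay(33.5,-33,66.5),166.9,avg())
f=arm.grab_frame('side')
im=cv2.cvtColor(f['color'],cv2.COLOR_RGB2BGR); cv2.imwrite('pics/b5.png',cv2.resize(im[115:175,255:335],None,fx=8,fy=8,interpolation=cv2.INTER_CUBIC))
E
```

```text
[0.55   0.1212 0.1008] [-0.46 -0.04 -0.01] 0.04835749188953714 19.1167
shift cm [-0.68 -0.02  3.13] turn [-0.0006 -0.0015 -0.0001] yaw 166.89 dyaw 0.0 t 19.1167 F [-0.5 -0.  -0. ]
```

View pics/b5.png

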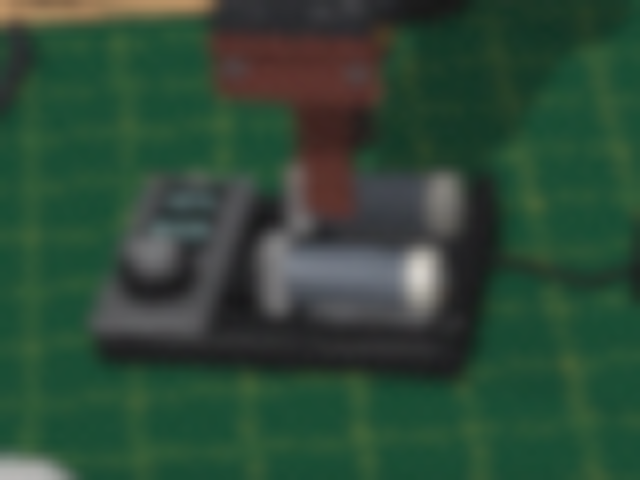

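Both cells lie flat in their bays, B at (350,275) and A behind it, with both button ends to the right wall. That was the last picture I may view. Next I'll press B.

Request:
play_rows(
  moves=[
    [-0.65, 0, 1, 0, 0, 0],
    [-0.65, 0, 2, 0, 0, 0],
    [-0.65, 0, 2.8, 0, 0, 0],
    [-0.65, 0, 3.1, 0, 0, 0],
    [-0.65, 0, 3.1, 0, 0, 0],
    [-0.65, 0, 3.1, 0, 0, 0],
    [-0.65, 0, 3.1, 0, 0, 0],
    [-0.65, 0, 3.1, 0, 0, 0],
    [-0.65, 0, 3.1, 0, 0, 0],
  ],
  gripper=1,
)

```text
t: 19.92
tcp_pos: [0.5566, 0.1197, 0.07]
tool_rot: [0.358, 3.12, 0.0]
wrist_force: [0.7, 0.3, -0.4]
gripper_width: 0.0006
grip_force: 0.0
```

Request:
play_rows(
  moves=[
    [0, 0, 0.3, 0, 0, 0],
    [0, 0, 0.5, 0, 0, 0],
    [0, 0, 0.6, 0, 0, 0],
    [0, 0, 0.65, 0, 0, 0],
    [0, 0, 0.65, 0, 0, 0],
  ],
)

```text
t: 20.33
tcp_pos: [0.5565, 0.12, 0.0637]
tool_rot: [0.359, 3.121, 0.001]
wrist_force: [-2.5, 2.2, 6.8]
gripper_width: 0.0002
grip_force: 3.5
```

```bash
python3 -c "
from h import *
go(bay(33.5,-33,60),166.9,avg())"
```

```text
[0.5565 0.12   0.0637] [-2.1   1.56  6.94] 0.0003654787059361272 20.5333
shift cm [-0.02 -0.05  0.07] turn [ 0.0006  0.0003 -0.0003] yaw 166.88 dyaw 0.0 t 20.5333 F [-2.1  1.6  6.9]
```

Request:
play_rows(
  moves=[
    [0, 0, -1, 0, 0, 0],
    [0, 0, -3, 0, 0, 0],
    [0, 0, -4, 0, 0, 0],
    [3, 0.1, -4, 0, 0, 0],
    [6.5, 0.2, -4, 0, 0, 0],
    [9.1, 0.3, -3, 0, 0, 0],
    [9.1, 0.3, -1, 0, 0, 0],
    [9.1, 0.3, 0.3, 0, 0, 0],
    [9.1, 0.3, 0.6, 0, 0, 0],
    [9.1, 0.3, 0.6, 0, 0, 0],
    [9.1, 0.3, 0.6, 0, 0, 0],
  ],
)

```text
t: 21.45
tcp_pos: [0.4682, 0.1431, 0.0575]
tool_rot: [-0.359, -3.12, 0.001]
wrist_force: [-3.2, -0.2, 2.7]
gripper_width: 0.0005
grip_force: 1.6
```

```bash
python3 -c "
from h import *
go(bay(-58.2,-30.2,45),166.9,avg())"
```

```text
[0.4686 0.1431 0.0576] [-2.36 -0.22  3.32] 0.00020833771433767414 21.65
shift cm [ 0.07 -0.03  0.96] turn [ 0.0002  0.0003 -0.0004] yaw 166.87 dyaw 0.0 t 21.65 F [-2.4 -0.2  3.3]
```

Request:
play_rows(
  moves=[
    [0, 0, -0.5, 0, 0, 0],
    [0, 0, -1, 0, 0, 0],
    [0.05, -0.25, -1, 0, 0, 0],
    [0.05, -0.25, -0.6, 0, 0, 0],
    [0.05, -0.25, -0.2, 0, 0, 0],
    [0.05, -0.25, 0.1, 0, 0, 0],
    [0.05, -0.25, 0.2, 0, 0, 0],
    [0.05, -0.25, 0.2, 0, 0, 0],
  ],
)

```text
t: 22.32
tcp_pos: [0.4681, 0.1408, 0.056]
tool_rot: [0.358, 3.12, 0.0]
wrist_force: [-3.3, -2.5, 19.9]
gripper_width: 0.0003
grip_force: 9.8
```

Request:
play_rows(
  moves=[
    [0, 0, 0.1, 0, 0, 0],
    [0, 0, 0.2, 0, 0, 0],
    [0, 0, 0.2, 0, 0, 0],
  ],
)

```text
t: 22.57
tcp_pos: [0.4682, 0.1409, 0.0555]
tool_rot: [0.358, 3.12, 0.0]
wrist_force: [-8.1, -4.0, 41.8]
gripper_width: 0.0001
grip_force: 20.7
```

Request:
play_rows(
  moves=[
    [0, 0, -0.5, 0, 0, 0],
    [0, 0, -2, 0, 0, 0],
    [0, 0, -5, 0, 0, 0],
    [0, 0, -8, 0, 0, 0],
    [0, 0, -11, 0, 0, 0],
    [0, 0, -13, 0, 0, 0],
    [0, 0, -13, 0, 0, 0],
    [0, 0, -13, 0, 0, 0],
  ],
)

```text
t: 23.23
tcp_pos: [0.4678, 0.141, 0.1834]
tool_rot: [0.358, 3.119, 0.001]
wrist_force: [0.2, -0.2, -1.4]
gripper_width: -0.0
grip_force: 0.0
```

```bash
python3 - <<'E'
from h import *
s=avg(); f=arm.grab_frame('side')
a=cv2.imread('pics/b5.png'); im=cv2.cvtColor(f['color'],cv2.COLOR_RGB2BGR); cv2.imwrite('pics/end.png',im)
# compare charger before/after numerically: pale-end centroids of both cells
b=cv2.resize(im[115:175,255:335],None,fx=8,fy=8,interpolation=cv2.INTER_CUBIC)
for n,i in(('before',a),('after',b)):
    for (x0,x1,y0,y1) in((415,480,165,240),(395,450,235,325)):
        c=i[y0:y1,x0:x1].min(2).astype(float); w=np.clip(c-90,0,None); ys,xs=np.mgrid[y0:y1,x0:x1]
        print(n,(xs*w).sum()/w.sum(),(ys*w).sum()/w.sum(),w.sum())
E
```

```text
[0.4665 0.1406 0.1818] [-0.38  0.37 -0.61] 0.0004884270539395756 23.4333
before 440.90467289719624 197.11425832734244 20865.0
before 417.94222643982016 276.29246029056236 132777.0
after 438.89547374187777 200.75003293967532 144203.0
after 418.21978519102237 274.68528733619354 137052.0
```

Both cells are still in place, so I'm handing in.

```bash
python3 -c "
from cell import arm
print(arm.hand_in())"
```

```text
the job is handed in; nothing more can be done
None
```

Handed in at about 23 s: both cells lie home in their bays (A left, B right) and were each pressed with roughly 7–11 N. The start button was then pressed to its stop and released; the wrist briefly read 41.8 N there, through the fingertips, just over the 40 N limit set for the arm and gripper body. No verdict came back.

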